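Tap the centre punch onto the bishop blank

ROBOT

A 6-joint arm with a two-finger parallel gripper is mounted at the origin on the work surface. World frame = base frame: x ahead of the robot, y to its left, z up, the work surface at z = 0. Lengths are in mm, angles in degrees, forces in N, time in s.
With the tool pointing down it reaches from about 300 to 850 mm from the base axis. Payload 4.2 kg.
Tool frame: the origin (TCP) lies midway between the tips of the shut fingers; the grasp point (between the pads) lies 19 mm behind it; z points along the fingers, y is the line along which they close (so a half turn about z gives the same grasp; the last joint's range is limited). The gripper opens to 91 mm and grips with 3 to 60 N. Pads are 32 mm wide; open, the fingers measure 118 mm over their backs; the gripper's body (76 mm by 178 mm) begins 60 mm behind the grasp point.
Start: joints at [-66.635, 18.312, 89.639, -0, 72.044, -1.146], TCP at [238.555, -523.196, 213.976] pointing down, gripper open.
Joint ranges: [-177.97, 177.97], [-48.28, 115.42], [12.27, 149.76], [-77.06, 257.06], [2.81, 150.46], [-146.56, 146.56]. Speed limits (degrees/s): [147.25, 147.25, 180, 180, 180, 180].

INTERFACE

Orientations are given as [roll, pitch, yaw] about the fixed x, y, z axes, in that order (R = Rz(yaw) Ry(pitch) Rx(roll)).
In Python, from workcell import state, grab_frame, camera_model, workorder gives the robot as it stands.
- The arm moves only by the tool carry_out, never from a script. Its argument "commands" is a list of rows, each a list of 7 numbers: the turn, a rotation vector about the tool's x, y, z in degrees, then the shift along the tool's x, y, z in mm, then the opening, from -1 (shut) to 1 (fully open). In form: [[ax, ay, az, dx, dy, dz, hand], ...]. A call has 1 to 20 rows; each row is the pose to reach, as a shift and turn from the pose commanded when the call began, along the tool's axes at that moment; what a row does not reach only later rows make up. A row lasts 1/10 s, in which the tool goes at most 50 mm and 8.59 degrees, less where a joint would pass 70% of its speed; a pose out of reach is approached as far as the arm can. A call with a gripper value outside its range is refused whole. The fingers move at their own pace and stop on an object; "force" is the grip in N (left out, the last holds). Time passes only in rows, so rows that repeat a pose let the fingers close. It gives the time, the measured TCP pose, the force, the opening and the grip force at its end, in the units of the state.
- state(): the state, without advancing time (a new reading comes with each control period).
- grab_frame(name): name is "scene" or "top" or "wrist"; returns the picture (400x640x3 uint8, red, green, blue); there is no depth.
- camera_model(name): a dict with "fx", "fy", "cx", "cy" (pixels), "dist" ([k1, k2, p1, p2, k3] as OpenCV has them; the pictures are not rectified), "origin" and "rotation" of the camera in the world; the wrist camera has in their place "mount" (4x4, takes a point from camera to tool coordinates, whose origin is the TCP and whose axes are the flange's). Camera axes: x right, y up, looking along -z (the intrinsics and any distortion apply to the point x, -y, -z); pixel columns grow to the right and rows downward; lengths in mm; the calibration is good to about 2 mm. A picture is of the moment at which its call begins: read the wrist's pose just before it. camera_model takes no time and is no camera call.
- workorder.job_done(): hands the job in; it is judged then, once.
The state is a dict: "time_s": time; "qpos": joint angles; "qvel": joint speeds; "effort": joint torques, N m; "ee_pos": TCP position; "ee_rot": TCP orientation; "force": force on the tool from outside, world axes, zero at the start; "torque": the same for the moment, N m; "gripper_width": finger opening in mm; "gripper_force": force on a finger pad.
Only numpy, scipy, OpenCV 4.12 (cv2) and the standard library are available. Lean on these libraries where they do the work, as an engineer would, in place of code of your own. Each camera call takes 0.05 s, during which the arm holds its last target. There are 200 camera calls.

TASK

Mark the centre of the black ebony bishop blank standing in the punch stand: take the green-headed mallet from its oak cradle and give the sprung punch a brisk tap on its brass cap, hard enough to drive the point firmly onto the end of the blank. Tap with the mallet's head only, do not touch the punch with the gripper; then lay the mallet back in its cradle the way it lay, leaving the blank standing in the stand and everything else on the bench where it is.

Things in the scene. Friction and masses are not known exactly. Their poses are not given: they have to be found in the camera images.
- mallet: Turner's mallet, 187 mm long, 0.3 to 0.45 kg, round-headed: green cylindrical head 64 mm in diameter, 64 mm long; octagonal wooden handle 26 mm across, flats to the sides, ending in a 33 mm pommel. It strikes with the head's side. Origin at the head's centre; x axis is the long axis, from handle to head: head at x -32 to 32 mm, handle -155 to -32 mm. It lies level, axis 60 mm above the worktop.
- rest: Fixed oak mallet cradle, 195 x 92 mm, base 12 mm thick. Origin at worktop level below the place of the mallet's head centre; x axis from handle to head, as the mallet lies. A V saddle at x -15 to 15 mm (51 mm high) carries the head, one at -140 to -120 mm (60 mm high) the handle; in between the handle is free. The mallet lies with its axis 60 mm above the worktop and is lowered in from above.
- stand: Fixed punch stand: grey cast base 145 x 90 x 18 mm; steel column 28 mm in diameter, top 168 mm above the worktop, 62 mm from the punch axis on the +x side; grey arm whose 42 mm guide boss (top at 163 mm) carries the upright punch. Origin on the punch axis at worktop level, z up.
- punch_top (a point): Centre of the flat top of the punch's brass mushroom cap, 30 mm in diameter, 202 mm above the worktop when the punch is up. All else on the stand but the spring and cap is 168 mm high or lower, so the mallet can come over it from any side.
- punch (a joint): How far the punch is down, in m: 0 when sprung up, about 0.020 when its point meets the blank. A coil spring holds it up: about 3 N starts it, 7 N brings the point to the blank, some 8 N more on top drives it firmly home; it springs back by itself. A tap moves it at 0.05 m/s or faster; slowly leaning on it is not a tap.
- blank: Black ebony round blank, 32 mm in diameter, 85 mm tall, loose, standing upright in an 8 mm deep cup on the stand's base right below the punch. Origin at the centre of its underside (18 mm above the worktop), z up; its upper end is 103 mm above the worktop.
- bench_stone: Bystander: grey steel bench stone, 150 x 50 x 22 mm, loose on the worktop. Origin at the centre of its underside.
- bushing: Bystander: upright brass bushing, 48 mm outside diameter, 60 mm tall, loose on the worktop. Origin at the centre of its underside.
- gauge: Bystander: flat aluminium spindle gauge with stepped fingers, 150 x 45 x 6 mm, loose on the worktop. Origin near the middle of its underside.
- mallet_grip (a point): Point on the axis of the mallet's handle 60 mm behind the head's centre: a good place to grip from above, fingers closing across the handle, between the cradle's saddles. Grip strongly (about 100 N): a blow tends to pivot the mallet in the fingers. Same axes as the mallet.
There are look-alikes about, which are no part of the job. What is shaped like the rest but red is not meant.

How it is judged (in metres and radians):
On the way, in this order (a step that is already met when the one before it is completed fails the run):
1. the punch is knocked down towards the blank at tapping speed, 0.05 m/s or faster (value of joint punch between 0.001 and 0.017 m and velocity of joint punch above 0.05 m/s).
2. the blow drives the punch's point onto the end of the blank with more than 6 N (contact force between punch and blank above 6 N and contact force between mallet and punch above 2 N).
At the end, for the whole second after the job is handed in: Mallet at rest in its cradle, the same way round: head centre within 25 mm along, 10 mm across and about 9 mm in height of its place, axis within 0.1 rad of the cradle's; punch sprung back up (within 2 mm); blank still in its cup, within 6 mm of the punch axis and 0.1 rad of upright (x of mallet in the frame of rest between -0.025 and 0.025 m and y of mallet in the frame of rest between -0.01 and 0.01 m and z of mallet in the frame of rest between 0.05 and 0.068 m and angle between the x axis of mallet and the x axis of rest, either way round below 0.1 rad and x of mallet_grip in the frame of rest below -0.02 m and linear speed of mallet below 0.02 m/s and value of joint punch below 0.002 m and horizontal distance between blank and stand below 0.006 m and height (world z) of blank below 0.022 m and angle between blank's own z axis and vertical below 0.1 rad); the robot touches nothing.
It fails at once if the gripper or arm touches the punch (contact force between any of the fingers, the arm and punch above 1 N).
It fails at once if a bystander is pushed more than 30 mm (distance of any of bench_stone, bushing, gauge from where it was at the start of the episode above 0.03 m).
It also fails if it takes over 48 s, if anything falls off the work surface, if the arm or the gripper's body presses on something with over 40 N, if the wrist force passes 120 N, or if a joint passes its speed limit or range.

## Working session

There is one attempt and no reset: what is moved stays moved. The work goes in short steps, Python scripts to look and compute and a tool call to move; the robot and the scene stay as the last step left them, time stands still between calls to the robot, and variables do not carry over. Pictures are saved under pics/ and viewed, at most 10 in all, crops included, and the job is handed in when it is done.

Besides the shell and the picture viewer there is one more tool, called by a JSON object that holds its "op" and its "data". carry_out: Moves the arm, as the interface text tells. Its arguments: {"type":"object","properties":{"commands":{"type":"array"},"force":{"type":"number"}},"required":["commands"]}

```bash
mkdir -p pics; cat > h.py <<'E'
import numpy as np, cv2
from workcell import state, grab_frame, camera_model, workorder
from scipy.spatial.transform import Rotation as R
def save(n,im): cv2.imwrite(f'pics/{n}.png',cv2.cvtColor(im,cv2.COLOR_RGB2BGR))
def rays(m,px):
    K=np.array([[m['fx'],0,m['cx']],[0,m['fy'],m['cy']],[0,0,1.]])
    u=cv2.undistortPoints(np.array(px,float).reshape(-1,1,2),K,np.array(m['dist'],float)).reshape(-1,2)
    d=np.c_[u[:,0],-u[:,1],-np.ones(len(u))]
    return np.array(m['origin'],float),d@np.array(m['rotation']).T
def onz(m,px,z):
    o,d=rays(m,px); return o+d*((z-o[2])/d[:,2])[:,None]
E
python3 - <<'E'
from h import *
s=state();print(s)
for n in('top','scene'):
    im=grab_frame(n);save(n,im);m=camera_model(n);print(n,m)
E
```

```text
{'time_s': 0.0, 'qpos': array([-6.66350902e+01,  1.83526568e+01,  8.97076369e+01, -1.04709538e-03,
        7.20423101e+01, -1.14466581e+00]), 'qvel': array([ 0.13287149, -0.02127137, -0.02012678, -0.03133853,  0.05804009,
        0.02117218]), 'effort': array([-2.63066730e-03, -4.12460160e+01, -2.31977230e+01,  7.25586363e-02,
        4.59657738e-02, -1.59417891e-04]), 'ee_pos': array([ 238.34184031, -522.71947263,  213.10175024]), 'ee_rot': array([-1.79897397e+02, -1.05439207e-03,  2.45098984e+01]), 'force': array([ 0.63902826,  0.96227229, -0.15734968]), 'torque': array([ 0.00432411,  0.03299861, -0.01401649]), 'gripper_force': 0.0, 'gripper_width': 91.22063428878256}
top {'fx': 362.9338695728799, 'fy': 362.9338695728799, 'cx': 323.21105302634015, 'cy': 199.76440856983663, 'dist': array([0.02735625, 0.        , 0.        , 0.        , 0.        ]), 'origin': array([ 417.96694545,  -12.80422555, 1099.87994631]), 'rotation': array([ 12.68802382,   0.29296306, -87.1831821 ])}
scene {'fx': 433.5231190408542, 'fy': 433.5231190408542, 'cx': 318.482905871877, 'cy': 198.19268744667406, 'dist': array([-0.00937753,  0.        ,  0.        ,  0.        ,  0.        ]), 'origin': array([1159.74965415, -475.93134156, 1199.97864978]), 'rotation': array([34.18631748,  0.78924206, 47.20956983])}
```

```bash
sed -i "s/d@np.array(m\['rotation'\]).T/R.from_euler('xyz',m['rotation'],degrees=True).apply(d)/" h.py
```

```text
(no output)
```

View pics/top.png

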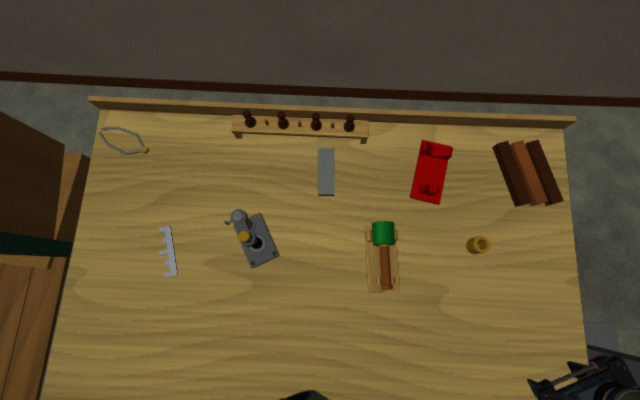

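View pics/scene.png

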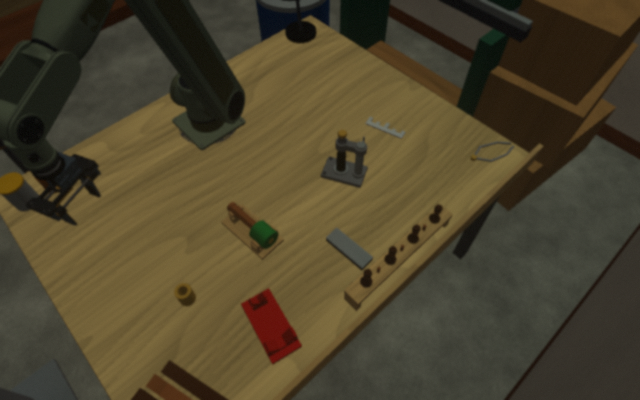

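Candidates: the top view shows one green-headed mallet, with its head at (383,233) and handle to (386,288), lying in the oak cradle. The red cradle at (431,172) is the look-alike and is empty. The brown sticks at (527,172) and the tool rack at (300,126) aren't mallets. The stand has its brass cap at (244,236). The brass bushing at (479,244) is a bystander and shouldn't be mistaken for the cap. I choose the green mallet and the cap at (244,236), and check both in a close crop.

```bash
cat > meas.py <<'E'
from h import *
def comps(im,lo,hi,amin=15):
    hsv=cv2.cvtColor(im,cv2.COLOR_RGB2HSV)
    n,l,st,c=cv2.connectedComponentsWithStats(cv2.inRange(hsv,np.array(lo),np.array(hi)))
    return [(st[i].tolist(),c[i].round(2).tolist(),l==i) for i in range(1,n) if st[i][4]>=amin]
E
python3 - <<'E'
from meas import *
for n in('top','scene'):
    im=cv2.cvtColor(cv2.imread(f'pics/{n}.png'),cv2.COLOR_BGR2RGB)
    for nm,lo,hi in(('green',(45,120,40),(80,255,255)),('brown',(3,120,50),(13,220,190)),('yel',(18,190,90),(30,255,255))):
        for st,c,_ in comps(im,lo,hi): print(n,nm,st,c)
    if n=='top':
        a=cv2.resize(im[195:300,215:290],None,fx=5,fy=5,interpolation=cv2.INTER_CUBIC)
        b=cv2.resize(im[195:300,345:420],None,fx=5,fy=5,interpolation=cv2.INTER_CUBIC)
        save('crop',np.hstack([a,b]))
E
```

```text
top green [372, 221, 23, 25, 489] [382.8, 232.74]
top brown [509, 141, 39, 64, 1018] [528.36, 173.15]
top brown [448, 146, 5, 14, 16] [450.94, 151.75]
top brown [380, 247, 12, 42, 371] [384.95, 268.17]
top yel [142, 147, 5, 6, 23] [143.91, 149.22]
top yel [239, 231, 10, 11, 86] [243.51, 235.8]
top yel [472, 237, 18, 16, 150] [480.6, 244.23]
scene green [482, 30, 21, 14, 157] [492.1, 36.74]
scene green [251, 221, 26, 24, 359] [261.72, 231.74]
scene brown [229, 203, 24, 23, 140] [240.78, 213.86]
scene brown [241, 288, 61, 76, 627] [271.65, 324.21]
scene brown [149, 376, 41, 24, 387] [166.58, 390.4]
scene yel [0, 173, 23, 20, 346] [9.81, 182.15]
```

View pics/crop.png

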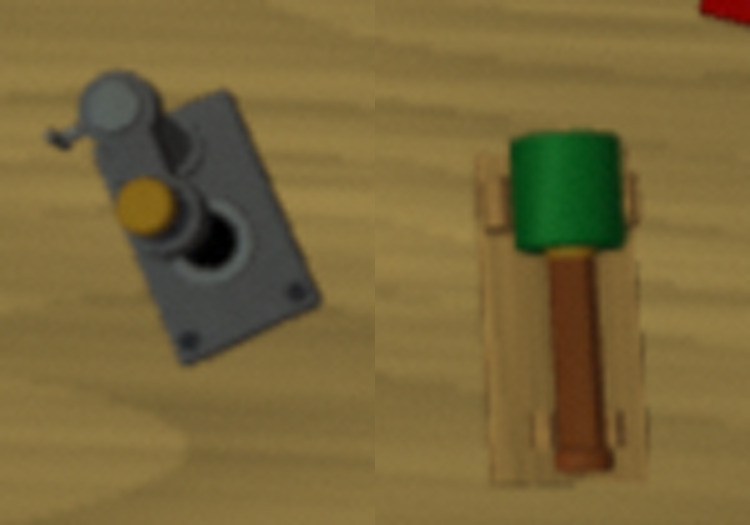

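The crop confirms both: the green head and brown octagonal handle lie in the oak cradle, and the brass cap sits at top-view px (244,236), with the column at (238,216) on its +x side.

```bash
python3 - <<'E'
from meas import *
m=camera_model('top')
P=onz(m,[[382.8,232.74],[384.95,268.17],[386.5,288]],60); print(P)
d=P[0]-P[1];print('axis yaw',np.degrees(np.arctan2(d[1],d[0])))
# edge midline fits
im=cv2.cvtColor(cv2.imread('pics/top.png'),cv2.COLOR_BGR2RGB)
for lo,hi in(((45,120,40),(80,255,255)),((3,120,50),(13,220,190))):
    for st,c,k in comps(im,lo,hi,300):
        if 370<c[0]<400:
            ys=np.arange(st[1]+2,st[1]+st[3]-2); mid=[(np.nonzero(k[y])[0][[0,-1]]).mean() for y in ys]
            Q=onz(m,np.c_[mid,ys],60); f=np.polyfit(Q[:,0],Q[:,1],1); print('yaw',np.degrees(np.arctan(f[0])),Q[0],Q[-1])
print('cap',onz(m,[[243.51,235.8]],202),onz(m,[[244.5,236.4]],202))
C=onz(m,[[238.3,216]],168);print('col',C)
print('blank top',onz(m,[[257.8,243]],103))
ms=camera_model('scene')
print('scene cap', onz(ms,[[342.5,134]],202),'head',onz(ms,[[261.72,231.74]],63))
w=camera_model('wrist');print(w)
E
```

```text
[[ 562.76935856 -171.7619415    60.        ]
 [ 463.05987925 -178.97701002   60.        ]
 [ 409.23041972 -183.79833725   60.        ]]
axis yaw 4.138761063998435
yaw 3.7283464482756443 [ 591.01120084 -170.54450665   60.        ] [ 533.37438459 -172.69125595   60.        ]
yaw 4.2631622342892115 [ 516.41361146 -174.31137723   60.        ] [ 414.54886109 -182.36714918   60.        ]
cap [[518.69165278 194.60140642 202.        ]] [[517.32274892 192.00708852 202.        ]]
col [[573.37252876 221.06488929 168.        ]]
blank top [[511.94805723 176.44053921 103.        ]]
scene cap [[527.78993344 191.54291987 202.        ]] head [[ 554.55784035 -170.61381364   63.        ]]
{'fx': 286.1045633415523, 'fy': 286.1045633415523, 'cx': 316.33263846147923, 'cy': 202.13498987507947, 'dist': array([-0.03401481,  0.        ,  0.        ,  0.        ,  0.        ]), 'mount': array([[ 5.85381037e-04,  9.58482101e-01,  2.85152097e-01,
         8.05814291e+01],
       [ 9.99999766e-01, -4.60360330e-04, -5.05462751e-04,
         1.15578056e+00],
       [-3.53204286e-04,  2.85152327e-01, -9.58482147e-01,
        -1.69570962e+02],
       [ 0.00000000e+00,  0.00000000e+00,  0.00000000e+00,
         1.00000000e+00]])}
```

{"op": "carry_out", "data": {"commands": [[0,0,5,100,-53,0,1],[0,0,10,200,-106,0,1],[0,0,15,300,-158,0,1],[0,0,20.3,388,-205,0,1],[0,0,20.3,388,-205,0,1],[0,0,20.3,388,-205,0,1],[0,0,20.3,388,-205,0,1],[0,0,20.3,388,-205,0,1],[0,0,20.3,388,-205,0,1],[0,0,20.3,388,-205,0,1],[0,0,20.3,388,-205,0,1],[0,0,20.3,388,-205,0,1]], "force": 60}}

```text
time_s: 1.3
ee_pos: [505.8, -176.4, 213.7]
ee_rot: [180.0, 0.1, 4.2]
force: [0.7, 0.2, -0.7]
gripper_width: 91.2
gripper_force: 0.0
```

```bash
cat >> meas.py <<'E'
def wmodel(s):
    w=dict(camera_model('wrist')); M=np.array(w['mount']); Rt=R.from_euler('xyz',s['ee_rot'],degrees=True)
    w['origin']=Rt.apply(M[:3,3])+s['ee_pos']; w['rotation']=(Rt*R.from_matrix(M[:3,:3])).as_euler('xyz',degrees=True); return w
E
python3 - <<'E'
from meas import *
s=state();im=grab_frame('wrist');save('w1',im);w=wmodel(s)
for lo,hi in(((45,120,40),(80,255,255)),((3,110,40),(13,230,200))):
    for st,c,k in comps(im,lo,hi,400):
        print(st,c,onz(w,[c],60))
        pts=np.argwhere(k)[:,::-1].astype(float); Q=onz(w,pts,60)[:,:2]; u,sv,v=np.linalg.svd(Q-Q.mean(0),full_matrices=False); print(Q.mean(0),Q.min(0),Q.max(0),np.degrees(np.arctan(v[0][1]/v[0][0])))
E
```

```text
[287, 110, 58, 64, 3493] [315.57, 141.03] [[ 561.16689625 -172.86708459   60.        ]]
[ 560.85830845 -172.89042666] [ 524.3227052  -206.10688858] [ 595.05522179 -139.8663865 ] 5.217692859426422
[304, 176, 24, 95, 1992] [315.81, 222.69] [[ 464.82878922 -180.15899327   60.        ]]
[ 463.79219014 -180.22945643] [ 400.73733461 -198.41260036] [ 522.68402299 -163.62781853] 4.1718551797203665
```

View pics/w1.png

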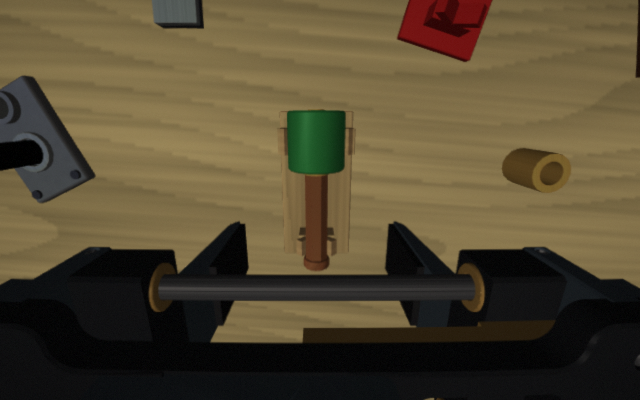

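The mallet's axis is at yaw 4.2° and its head at (561,-173), so the tool is already over the grip point. The fingers straddle the handle at px (316,225).

{"op": "carry_out", "data": {"commands": [[0,0,0,0,0.3,40,1],[0,0,0,0,0.3,80,1],[0,0,0,0,0.3,120,1],[0,0,0,0,0.3,150,1],[0,0,0,0,0.3,165,1],[0,0,0,0,0.3,172.5,1],[0,0,0,0,0.3,172.5,1],[0,0,0,0,0.3,172.5,1],[0,0,0,0,0.3,172.5,-1],[0,0,0,0,0.3,172.5,-1],[0,0,0,0,0.3,172.5,-1],[0,0,0,0,0.3,172.5,-1],[0,0,0,0,0.3,172.5,-1],[0,0,0,0,0.3,172.5,-1],[0,0,0,0,0.3,172.5,-1],[0,0,0,0,0.3,172.5,-1],[0,0,0,0,0.3,172.5,-1],[0,0,0,0,0.3,172.5,-1]], "force": 60}}

```text
time_s: 3.15
ee_pos: [506.5, -175.9, 41.4]
ee_rot: [-180.0, 0.0, 4.2]
force: [0.5, -0.0, -1.1]
gripper_width: 25.6
gripper_force: 60.0
```

{"op": "carry_out", "data": {"commands": [[0,0,0,0,0,-5,-1],[0,0,0,0,0,-15,-1],[0,0,0,0,0,-30,-1],[0,0,0,0,0,-50,-1],[0,0,0,0,0,-75,-1],[0,0,0,0,0,-100,-1],[0,0,0,0,0,-125,-1],[0,0,0,0,0,-150,-1],[0,0,0,0,0,-175,-1],[0,0,0,0,0,-200,-1],[0,0,0,0,0,-220,-1],[0,0,0,0,0,-235,-1],[0,0,0,0,0,-240,-1],[0,0,0,0,0,-240,-1],[0,0,0,0,0,-240,-1]], "force": 60}}

```text
time_s: 4.65
ee_pos: [505.9, -175.8, 280.6]
ee_rot: [-180.0, 0.1, 4.2]
force: [1.1, 0.1, -4.3]
gripper_width: 25.2
gripper_force: 60.0
```

```bash
python3 - <<'E'
from meas import *
s=state();print(s['ee_pos'],s['ee_rot'],s['force'],s['torque'],s['gripper_width'])
im=grab_frame('wrist');save('w2',im)
for st,c,k in comps(im,(45,120,40),(80,255,255),400):print(st,c)
E
```

```text
[ 505.87997114 -175.76961751  280.55232465] [-1.79959644e+02  1.06614565e-01  4.21048055e+00] [ 1.12088715  0.05097511 -4.26199025] [-0.03801625  0.14661867 -0.00823179] 25.246823291265926
[253, 102, 127, 144, 16521] [315.98, 170.19]
```

View pics/w2.png

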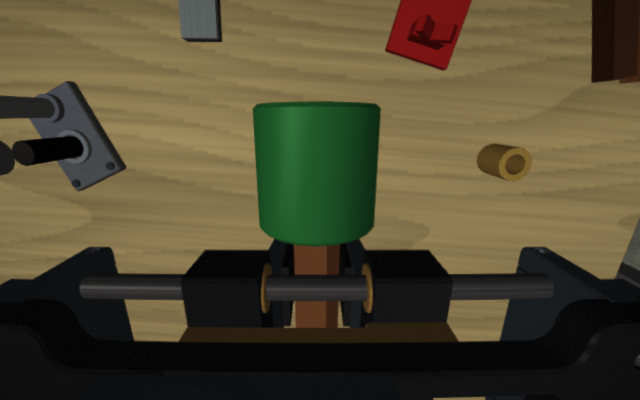

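The mallet is held level with its head central (px 316,170). I move partway towards the stand to measure the cap from the wrist camera.

{"op": "carry_out", "data": {"commands": [[0,0,0,0,-8,0,-1],[0,0,0,1,-25,0,-1],[0,0,0,3,-50,0,-1],[0,0,0,5,-80,0,-1],[0,0,0,8,-110,0,-1],[0,0,0,10,-135,0,-1],[0,0,0,11,-150,0,-1],[0,0,0,11,-150,0,-1],[0,0,0,11,-150,0,-1],[0,0,0,11,-150,0,-1]]}}

```text
time_s: 5.7
ee_pos: [506.5, -26.4, 281.3]
ee_rot: [180.0, 0.0, 4.2]
force: [0.6, -0.5, -3.8]
gripper_width: 25.4
gripper_force: 60.0
```

```bash
python3 - <<'E'
from meas import *
s=state();print(s['ee_pos'],s['ee_rot'])
im=grab_frame('wrist');save('w3',im);w=wmodel(s)
for st,c,k in comps(im,(15,150,70),(32,255,255),60):
  if c[0]<280: print(st,c,onz(w,[c],202),onz(w,[[st[0],c[1]],[st[0]+st[2],c[1]],[c[0],st[1]],[c[0],st[1]+st[3]]],202))
E
```

```text
[506.50291918 -26.38267872 281.264848  ] [1.79963945e+02 2.12637986e-02 4.16179793e+00]
[63, 162, 29, 31, 577] [76.82, 177.41] [[521.07327097 190.92025247 202.        ]] [[520.18207498 204.12656247 202.        ]
 [522.047922   176.55888055 202.        ]
 [535.26521536 188.62880089 202.        ]
 [506.25750203 193.36220642 202.        ]]
[261, 276, 5, 37, 111] [262.57, 295.57] [[411.38115407  19.73218472 202.        ]] [[411.25816793  21.31767023 202.        ]
 [411.64894831  16.26951739 202.        ]
 [433.88414695  20.09525075 202.        ]
 [390.36159802  19.4086247  202.        ]]
```

View pics/w3.png

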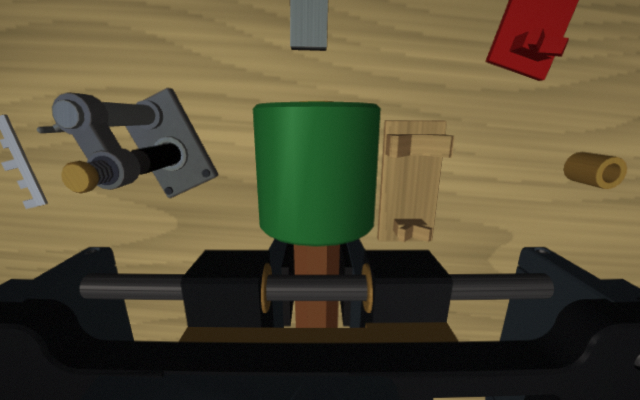

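The wrist view puts the brass cap at px (77,177), i.e. (521,191) at z = 202, within about 4 mm of the top-view fix. I use (520,192.5).

{"op": "carry_out", "data": {"commands": [[0,0,0,-1,-8,0,-1],[0,0,0,-3,-25,0,-1],[0,0,0,-5,-50,0,-1],[0,0,0,-8,-80,0,-1],[0,0,0,-11,-115,0,-1],[0,0,0,-14,-150,0,-1],[0,0,0,-17,-180,0,-1],[0,0,0,-19,-203,5,-1],[0,0,0,-20.6,-215,15,-1],[0,0,0,-20.6,-217.3,30,-1],[0,0,0,-20.6,-217.3,40,-1],[0,0,0,-20.6,-217.3,40,-1],[0,0,0,-20.6,-217.3,40,-1],[0,0,0,-20.6,-217.3,40,-1]]}}

```text
time_s: 7.15
ee_pos: [470.6, 189.2, 242.1]
ee_rot: [-180.0, -0.1, 4.2]
force: [0.4, 0.4, -3.3]
gripper_width: 25.8
gripper_force: 60.0
```

```bash
python3 - <<'E'
from meas import *
s=state();print(s['ee_pos'],s['ee_rot'],s['force'])
a=grab_frame('scene');b=grab_frame('top')
a=cv2.resize(a[90:200,280:400],None,fx=3.3,fy=3.3,interpolation=cv2.INTER_CUBIC);b=cv2.resize(b[180:290,200:320],None,fx=3.3,fy=3.3,interpolation=cv2.INTER_CUBIC)
save('pre',np.hstack([a,b]))
E
```

```text
[470.59696103 189.24007463 242.08051873] [-1.79987607e+02 -7.84639999e-02  4.15400181e+00] [ 0.42289515  0.35872145 -3.31335582]
```

View pics/pre.png

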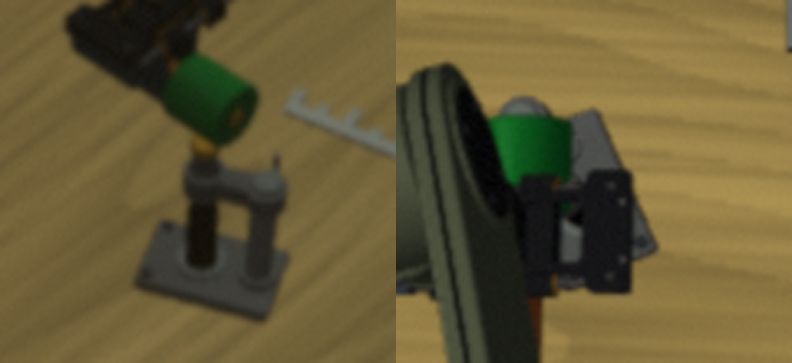

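The scene view shows the green head directly above the brass cap, and the gripper is clear of the punch.

{"op": "carry_out", "data": {"commands": [[0,0,0,0,0,10,-1],[0,0,0,0,0,25,-1],[0,0,0,0,0,40,-1],[0,0,0,0,0,51,-1],[0,0,0,0,0,51,-1]]}}

```text
time_s: 7.75
ee_pos: [469.1, 189.7, 191.1]
ee_rot: [-180.0, 0.1, 4.2]
force: [-5.7, -0.9, 7.5]
gripper_width: 25.9
gripper_force: 60.0
```

The net force is only about 11 N now, so I press on a little for margin.

{"op": "carry_out", "data": {"commands": [[0,0,0,0,0,3,-1],[0,0,0,0,0,5,-1]]}}

```text
time_s: 7.95
ee_pos: [468.8, 189.7, 189.3]
ee_rot: [-179.9, -0.0, 4.2]
force: [-15.0, -2.5, 25.5]
gripper_width: 25.8
gripper_force: 60.0
```

That gives about 29 N, firmly home. I retract and give one clean, brisk blow to that depth, so that the blow itself does the marking.

{"op": "carry_out", "data": {"commands": [[0,0,0,0,0,-10,-1],[0,0,0,0,0,-30,-1],[0,0,0,0,0,-50,-1],[0,0,0,0,0,-55,-1],[0,0,0,0,0,-55,-1],[0,0,0,0,0,-55,-1],[0,0,0,0,0,-45,-1],[0,0,0,0,0,-30,-1],[0,0,0,0,0,-14,-1],[0,0,0,0,0,0,-1],[0,0,0,0,0,0,-1]]}}

```text
time_s: 9.05
ee_pos: [467.8, 189.4, 184.9]
ee_rot: [180.0, 0.3, 4.2]
force: [-7.5, -1.5, 9.1]
gripper_width: 25.3
gripper_force: 61.9
```

Both the blow and the firm press are done. I lift clear and check the mallet's pitch in the fingers.

{"op": "carry_out", "data": {"commands": [[0,0,0,0,0,-15,-1],[0,0,0,0,0,-40,-1],[0,0,0,0,0,-65,-1],[0,0,0,0,0,-85,-1],[0,0,0,0,0,-97,-1],[0,0,0,0,0,-97,-1],[0,0,0,0,0,-97,-1]]}}

```text
time_s: 9.75
ee_pos: [469.4, 189.4, 280.9]
ee_rot: [180.0, 0.1, 4.2]
force: [-0.4, 0.7, -3.7]
gripper_width: 25.6
gripper_force: 60.9
```

```bash
python3 - <<'E'
from meas import *
from scipy.optimize import least_squares
s=state();print(s['ee_pos'],s['ee_rot'],s['force'])
im=grab_frame('wrist');save('w4',im)
w=camera_model('wrist');M=np.array(w['mount'])
K=np.array([[w['fx'],0,w['cx']],[0,w['fy'],w['cy']],[0,0,1.]])
def bbox(p,g,h):   # pitch (deg, head up), grip offset, axis z in tool
    t=np.linspace(0,2*np.pi,90);c=np.concatenate([np.c_[np.full(90,g+x),32*np.cos(t),32*np.sin(t)] for x in(-32,32)])
    c=R.from_euler('y',p,degrees=True).apply(c)+[0,0,h]
    q=(c-M[:3,3])@M[:3,:3]; q=q*[1,-1,-1]
    u=cv2.projectPoints(q,np.zeros(3),np.zeros(3),K,np.array(w['dist']))[0].reshape(-1,2)
    return u.min(0).tolist()+u.max(0).tolist()
for n in('w2','w3','w4'):
    i=cv2.cvtColor(cv2.imread(f'pics/{n}.png'),cv2.COLOR_BGR2RGB)
    st=[a[0] for a in comps(i,(45,120,40),(80,255,255),4000)][0]; print(n,st[0],st[1],st[0]+st[2],st[1]+st[3])
for p in(-6,-3,0,3,6,9,12): print(p,np.round(bbox(p,55,-19),1))
E
```

```text
[469.40420189 189.37183932 280.91561981] [1.79953934e+02 1.41641433e-01 4.20952374e+00] [-0.39621709  0.71397611 -3.68676881]
w2 253 102 380 246
w3 253 102 380 246
w4 245 101 388 265
-6 [252.5  95.5 375.4 241.1]
-3 [250.5  98.1 377.2 245.5]
0 [248.5 101.5 379.2 250. ]
3 [246.3 104.1 381.2 254.5]
6 [244.  101.3 383.3 259.2]
9 [241.7  98.8 385.4 263.8]
12 [239.3  96.7 387.7 268.5]
```

View pics/w4.png

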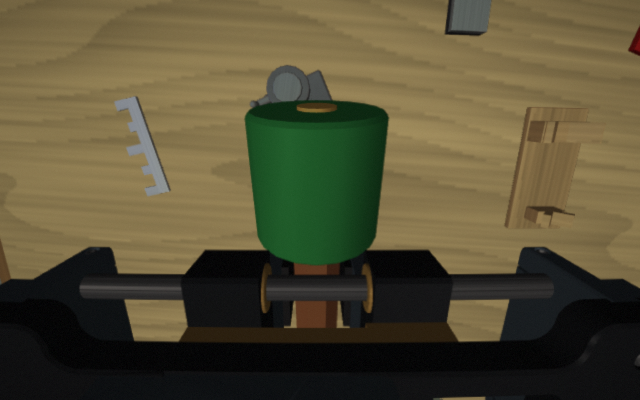

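The mallet has pivoted about 12° head-up in the fingers (the head's lower edge went from row 246 to 265). I tilt the tool −12° about its y axis, pivoting at the grasp point, to level the mallet. I then retrace the recorded shifts back to above the cradle.

{"op": "carry_out", "data": {"commands": [[0,-2,0,-0.5,8,0,-1],[0,-4,0,-1,25,0,-1],[0,-6,0,0,50,0,-1],[0,-8,0,1,80,0,-1],[0,-10,0,2,110,0,-1],[0,-12,0,3,145,0,-1],[0,-12,0,3,180,0,-1],[0,-12,0,4,215,0,-1],[0,-12,0,5,250,0,-1],[0,-12,0,5,285,0,-1],[0,-12,0,5.6,315,5,-1],[0,-12,0,5.6,340,20,-1],[0,-12,0,5.6,357,45,-1],[0,-12,0,5.6,365,75,-1],[0,-12,0,5.6,367.3,105,-1],[0,-12,0,5.6,367.3,130,-1],[0,-12,0,5.6,367.3,140,-1],[0,-12,0,5.6,367.3,140,-1],[0,-12,0,5.6,367.3,140,-1]]}}

```text
time_s: 11.7
ee_pos: [503.2, -176.4, 143.0]
ee_rot: [180.0, 11.9, 4.2]
force: [0.1, 0.3, -3.8]
gripper_width: 25.6
gripper_force: 60.9
```

```bash
python3 - <<'E'
from meas import *
s=state();print(s['ee_pos'],s['ee_rot'],s['force'])
print('grasp',R.from_euler('xyz',s['ee_rot'],degrees=True).apply([0,0,-19])+s['ee_pos'])
a=grab_frame('scene');b=grab_frame('wrist')
a=cv2.resize(a[140:290,180:320],None,fx=2.6,fy=2.6,interpolation=cv2.INTER_CUBIC);b=b[50:350,120:520]
save('back',np.hstack([cv2.resize(a,(364,390)),cv2.resize(b,(430,390))]))
E
```

```text
[ 503.15994685 -176.4026617   143.00495659] [179.96739197  11.93922294   4.21564411] [ 0.11791598  0.32863351 -3.79009069]
grasp [ 507.07912275 -176.10293695  161.59393788]
```

View pics/back.png

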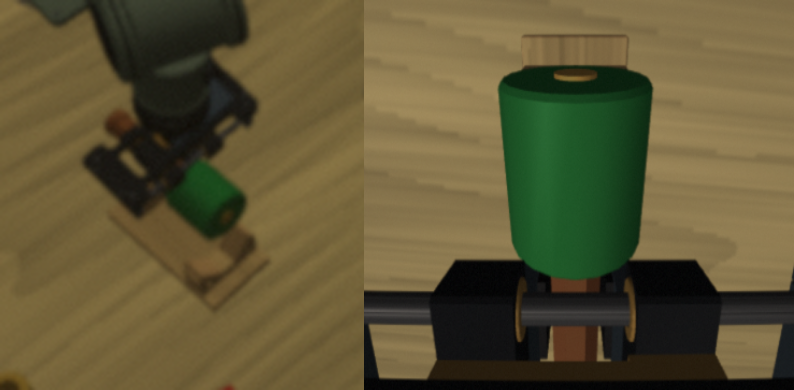

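The mallet now looks level and centred over the oak cradle, so I lower it.

{"op": "carry_out", "data": {"commands": [[0,0,0,2,0,10,-1],[0,0,0,6,0,28,-1],[0,0,0,10,0,47,-1],[0,0,0,13,0,62,-1],[0,0,0,16,0,75,-1],[0,0,0,18,0,85,-1],[0,0,0,19.5,0,92,-1],[0,0,0,20.5,0,96,-1],[0,0,0,21,0,98.3,-1],[0,0,0,21,0,98.3,-1],[0,0,0,21,0,98.3,-1]]}}

```text
time_s: 12.9
ee_pos: [503.0, -176.4, 42.4]
ee_rot: [180.0, 11.9, 4.2]
force: [0.2, 0.4, -2.4]
gripper_width: 25.5
gripper_force: 60.9
```

{"op": "carry_out", "data": {"commands": [[0,0,0,0,0,0.4,-0.7],[0,0,0,0,0,0.4,-0.5],[0,0,0,0,0,0.4,-0.2],[0,0,0,0,0,0.4,0.2],[0,0,0,0,0,0.4,1],[0,0,0,0,0,0.4,1],[0,0,0,0,0,0.4,1],[0,0,0,0,0,0.4,1],[0,0,0,0,0,0.4,1],[0,0,0,-4,0,-18,1],[0,0,0,-10,0,-45,1],[0,0,0,-17,0,-80,1],[0,0,0,-25,0,-120,1],[0,0,0,-34,0,-160,1],[0,0,0,-42,0,-195,1],[0,0,0,-42,0,-195,1],[0,0,0,-42,0,-195,1]]}}

```text
time_s: 14.6
ee_pos: [502.3, -176.3, 241.9]
ee_rot: [180.0, 11.9, 4.2]
force: [-0.6, -0.0, 0.3]
gripper_width: 91.5
gripper_force: 0.0
```

```bash
python3 - <<'E'
from meas import *
s=state();print(s['ee_pos'],s['gripper_width'],s['force'])
w=wmodel(s);im=grab_frame('wrist');t=grab_frame('scene')
for lo,hi in(((45,120,40),(80,255,255)),((3,110,40),(13,230,200))):
    for st,c,k in comps(im,lo,hi,400):
        Q=onz(w,np.argwhere(k)[:,::-1].astype(float),60)[:,:2]; u,sv,v=np.linalg.svd(Q-Q.mean(0),full_matrices=False); print(st,Q.mean(0),np.degrees(np.arctan(v[0][1]/v[0][0])))
print('scene green',[(a,b) for a,b,_ in comps(t,(45,120,40),(80,255,255),200)],'before [251,221,26,24,359] [261.72,231.74]')
a=cv2.resize(t[100:290,200:400],(400,380),interpolation=cv2.INTER_CUBIC)
save('end',np.hstack([a,cv2.resize(im[50:350,160:480],(400,380))]))
E
```

```text
[ 502.29970245 -176.34208165  241.91668316] 91.54177736515265 [-0.56723986 -0.03692805  0.30832068]
[287, 74, 59, 66, 3521] [ 558.76939019 -172.85084304] 9.202014726313621
[305, 141, 23, 86, 1742] [ 463.29472879 -180.25881428] 4.2250536521041555
scene green [([250, 221, 27, 24, 364], [261.5, 231.68])] before [251,221,26,24,359] [261.72,231.74]
```

View pics/end.png

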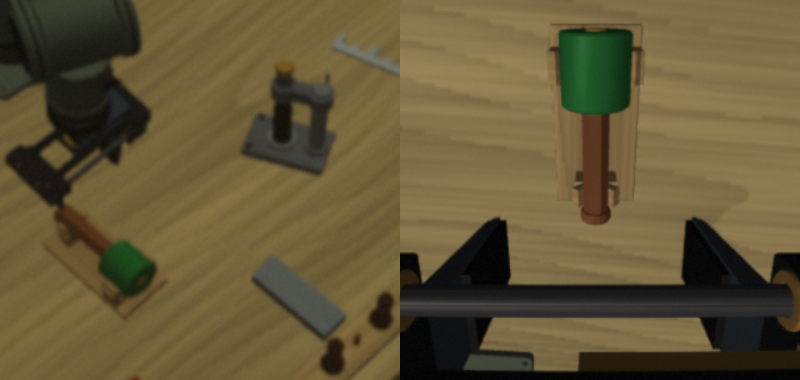

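The mallet lies in its cradle within about 1–2 mm of where it was. The punch is up, the blank is standing, and the bystanders in view haven't moved.

```bash
python3 -c "
from workcell import workorder
print(workorder.job_done())"
```

```text
the job is handed in; nothing more can be done
None
```

The job is handed in, with no verdict shown: I tapped the punch briskly twice with the mallet's head (about 29 N at most, reached by pressing on after the first tap), then laid the mallet back in its oak cradle within about 2 mm of where it lay.

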